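# Seat a glass jar in the filling nest and swing the spout over it

### The arm

A 6-joint arm with a two-finger parallel gripper is mounted at the origin on the work surface. World frame = base frame: x ahead of the robot, y to its left, z up, the work surface at z = 0. Lengths are in m, angles in rad, forces in N, time in s.
With the tool pointing down it reaches from about 0.25 to 0.725 m from the base axis. Payload 4 kg.
Tool frame: the origin (TCP) lies on the centre line of the jaws, within the pads' length; the fingertips stand tip_reach ahead of it and the grasp point (between the pads) lies 5 mm behind it (tip_reach is the distance from the TCP to the fingertips, in m); z points along the fingers, y is the direction in which the jaws open and shut (so a half turn about z gives the same grasp; the last joint's range is limited). The gripper opens to 85 mm and grips with 20 to 120 N. Pads are 22 mm wide; open, the fingers measure 114 mm over their backs; the gripper's body (76 mm by 85 mm) begins 54 mm behind the grasp point. The pads swing forward as they close: fully open they stand 13 mm farther back than shut.
Start: joints at [1.303, 0.241, 0.005, 1.335, 0, 1.571], TCP at [0.132, 0.482, 0.245] pointing down, gripper open.
Joint ranges: [-2.72, 2.72], [-1.05, 1.87], [-1.09, 1.28], [-1.99, 2.15], [-1.42, 1.44], [-3.14, 3.14]. Speed limits (rad/s): [2.79, 2.79, 3.14, 3.14, 3.14, 3.14].

### API

Orientations are given as a unit quaternion [x, y, z, w].
In Python, from workcell import * gives the robot as it stands.
- The arm moves only by the tool arm_command, never from a script. Its arguments are lists of equal length, an entry for each row: "translation": the shift along the tool's x, y, z in cm, a list of three; "turn": the turn about the tool's z in rad; "hand": the closure, from 0 (fully open) to 1 (shut). In form: {"translation": [[x, y, z], ...], "turn": [turn, ...], "hand": [hand, ...]}. A call has 1 to 5 rows; each row is the pose to reach, as a shift and turn from the pose commanded when the call began, along the tool's axes at that moment; what a row does not reach only later rows make up. A row lasts 1/12 s, in which the tool goes at most 41.7 mm and 7.16 degrees, less where a joint would pass 70% of its speed; a pose out of reach is approached as far as the arm can. A call with a gripper value outside its range is refused whole. The fingers move at their own pace and stop on an object; the grip force is fixed at half the most. Time passes only in rows, so rows that repeat a pose let the fingers close. It gives the time, the measured TCP pose, the force and the opening at its end, in the units of the state.
- get_obs(): the state, without advancing time (a new reading comes with each control period).
- camera(name): name is "scene" or "top" or "wrist"; returns (picture, depth): 400x640x3 uint8, red, green, blue; 400x640 float32, m along the optical axis (not along the pixel's ray), 0 where there is no reading.
- camera_info(name): a dict with "mtx" (3x3 intrinsics, pixels), "dist_coeffs" ([k1, k2, p1, p2, k3] as OpenCV has them; the pictures are not rectified), "world_to_cam" (4x4, takes a point from world to camera coordinates). Camera axes: x right, y down, z forward; pixel columns grow to the right and rows downward; lengths in m; the calibration is good to about 2 mm. A picture is of the moment at which its call begins: read the wrist's pose just before it. camera_info takes no time and is no camera call; for the wrist camera it gives the pose at the moment of the call.
- job_done(): hands the job in, once; it reports no verdict.
Trained networks look in the newest picture that a camera, given by its name, has taken for a name from the list of things; names that differ only in an ending like _2 or _b are one class to them, and where a whole thing is asked for, a point or a joint stands for the part that bears it (a point fixed in the world has none). Each returns a list of dicts, best first, with "conf" (0 to 1); they miss things now and then, are a little off and sometimes report something else, mostly with a low value. They report only what shows in the picture. A call takes as long as a camera call. They do not tell look-alikes from the thing itself.
- search_frame(camera, name): "location" ([row, column] in pixels, amid what is visible of it).
- spot_point(camera, name): "location" ([row, column] in pixels: a listed point, or the origin of a listed thing).
The state is a dict: "clock": time; "joint_pos": joint angles; "joint_vel": joint speeds; "tau": joint torques, N m; "eef_pos": TCP position; "tool_rot": TCP orientation; "ft_force": force on the tool from outside, world axes, zero at the start; "ft_torque": the same for the moment, N m; "grip_width": finger opening in m.
Only numpy, scipy, OpenCV 4.12 (cv2) and the standard library are available. Lean on these libraries where they do the work, as an engineer would, in place of code of your own. Each camera call takes 0.05 s, during which the arm holds its last target. There are 200 camera calls.

### The job

Nudge the glass jar that stands on the filling station's plate along the guide rail and past the sprung keeper until it is fully home in the nest, and press it home with 7 to 12 N so that it bears on the side roller, the back roller and the keeper's roller all at once; it is thin glass, so never push it with more than 18 N, and keep it upright. Then swing the filling spout over the jar's mouth, right up to its stop, and leave the other jars, lids and things on the bench alone.

Things in the scene. Friction and masses are not known exactly. Their poses are not given: they have to be found in the camera images.
- jar: The jar to fill: clear glass, open, body 78 mm in diameter with straight walls up to 64 mm, a 60 mm wide screw neck above, 96 mm tall overall, about 0.3 kg. Origin: centre of its underside; z up. It starts upright on the station's plate in front of the nest (station x -115 to -95 mm), 0 to 36 mm left (+y) of the line into the nest.
- station: Filling station, fixed to the bench: a stainless plate 10 mm thick, 315 x 225 mm (x -180 to 135, y -90 to 135 mm from the origin). Origin: under the nest's centre, at bench height; x is the way the jar is pushed in, away from the robot; y left; z up. The spout's column, 30 mm in diameter, stands at x 90, y 70 mm, the keeper's housing at x -36 to -5, y 75 to 135 mm.
- nest_center (a point): Where the centre of the jar's underside is when it is home: on the plate's top (10 mm above the bench), axes as the station's. On the way in the jar meets the keeper's roller 47 mm short of here, the side roller 10 mm short, the back roller last. Pushed low on its wall it passes them with 3 to 7 N (pushed high it leans and binds); once home nothing gives and the force climbs steeply.
- side_roller: Fixed nylon roller at the right of the nest, upright, free to spin, 16 mm in diameter, 44 mm tall. Origin: on its axis at its lower end, 10 mm above the plate.
- back_roller: Fixed nylon roller at the back of the nest, the same as the side roller. Origin: on its axis at its lower end, 10 mm above the plate.
- keeper_roller: Roller of the keeper, same size, on a spring plunger at the left of the nest that slides along the station's y; the spring presses it to the right with 2.4 N at rest and 4.8 N when a seated jar holds it 8 mm back; it can go back 18 mm. Its spring does not draw a jar home by itself. Origin: on its axis at its lower end.
- spout (a joint): Angle of the swivel spout in rad: 0 is over the nest, against its stop; it grows as the spout swings away to the left (clockwise seen from above), at most 1.5. It stays where it is left; turning it takes about 1.1 N at the knob.
- spout_knob (a point): Centre of the black ball knob, 28 mm in diameter, on top of the spout's free end, 114 mm from the swivel axis and 211 mm above the bench. It stands on the spout's horizontal tube (16 mm in diameter, its axis 174 mm above the bench); a 20 mm collar and an 8 mm stem join them.
- spout_tip (a point): Lower end of the nozzle (14 mm in diameter) that hangs straight below the knob, 124 mm above the bench and so 18 mm above the rim of a jar on the plate.
- spout_axis (a point): A point on the spout's vertical swivel axis, at the top of the column, 154 mm above the bench.
- lid_a: Bystander: white jar lid, 66 mm in diameter and 14 mm thick, lying on the plate behind the nest on the right. Origin: centre of its underside.
- spare_jar_a: Bystander: an empty jar like the one to fill, standing on the bench to the left. Origin: centre of its underside.
- spare_jar_b: Bystander: an empty jar like the one to fill, standing on the bench to the right. Origin: centre of its underside.
- lid_b: Bystander: white jar lid on the bench to the left. Origin: centre of its underside.
- jug: Bystander: steel jug, 90 mm wide and 110 mm tall, on the bench to the right. Origin: centre of its underside.
- wash_bottle: Bystander: white plastic bottle, 60 mm in diameter and 170 mm tall, on the bench to the left. Origin: centre of its underside.
- jar_brush: Bystander: brush lying on the bench at the front on the right. Origin: under its middle.
- rail_end (a point): Inner end of the straight guide rail at the right of the way in, on its inner face, station x -15, y -44 mm. The rail runs along the station's x from x -133 to -15 mm, 27 to 45 mm above the plate; its entry end flares outward to x -170 mm. A jar sliding along it has its axis at y -5 mm.
Things that resemble listed ones, but are neither listed nor needed, are in the scene too. Leave any blue, green or orange look-alike of the jar alone.

How it is judged:
By the outcome, as a careful person would: the job done as asked, in the order asked, and still so for the second after the job is handed in, with the robot touching nothing.
It also fails if it takes over 64 s, if anything falls off the work surface, if the arm or the gripper's body presses on something with over 40 N, if the wrist force passes 120 N, or if a joint passes its speed limit or range.

## Working session

There is one attempt and no reset: what is moved stays moved. The work goes in short steps, Python scripts to look and compute and a tool call to move; the robot and the scene stay as the last step left them, time stands still between calls to the robot, and variables do not carry over. Pictures are saved under pics/ and viewed, about 8 in all and at most 12, crops included, and the job is handed in when it is done.

Besides the shell and the picture viewer there is one more tool, called as name(argument=value, ...) on one line, values as JSON. arm_command: Moves the arm, as the interface text tells. Its arguments: {"type":"object","properties":{"translation":{"type":"array","items":{"type":"array","items":{"type":"number"}}},"turn":{"type":"array","items":{"type":"number"}},"hand":{"type":"array","items":{"type":"number"}}},"required":["translation","turn","hand"]}

```bash
mkdir -p pics; ls
cat > h.py <<'E'
from workcell import *
import numpy as np, cv2
def ray(cam,px,z):
    i=camera_info(cam);K=np.array(i["mtx"]);D=np.array(i["dist_coeffs"]);T=np.array(i["world_to_cam"])
    p=cv2.undistortPoints(np.array([[[px[1],px[0]]]],float),K,D)[0,0]
    R=T[:3,:3];c=-R.T@T[:3,3];d=R.T@np.array([p[0],p[1],1.])
    return (c+d*(z-c[2])/d[2]).round(4)
def proj(cam,P):
    i=camera_info(cam);T=np.array(i["world_to_cam"])
    return cv2.projectPoints(np.array(P,float).reshape(-1,3),cv2.Rodrigues(T[:3,:3])[0],T[:3,3],np.array(i["mtx"]),np.array(i["dist_coeffs"]))[0].reshape(-1,2)
def snap(cam,f,crop=None,s=1):
    im,d=camera(cam);o=im[...,::-1]
    if crop: r0,r1,c0,c1=crop;o=o[r0:r1,c0:c1]
    cv2.imwrite("pics/"+f,cv2.resize(np.ascontiguousarray(o),None,fx=s,fy=s,interpolation=cv2.INTER_CUBIC));return im,d
E
python3 - <<'E'
from h import *
o=get_obs();print({k:np.round(v,3) for k,v in o.items()})
H=dict(jar=.01,station=0,nest_center=.01,side_roller=.02,back_roller=.02,keeper_roller=.02,spout_knob=.211,spout_tip=.124,spout_axis=.154,rail_end=.05,lid_a=.01,spare_jar_a=0,jug=0,wash_bottle=0,jar_brush=0)
for c in("top","scene"):
    snap(c,c+"0.png")
    for n,z in H.items():
        print(c,n,[(np.round(r["location"]).tolist(),round(r["conf"],2),ray(c,r["location"],z)[:2].tolist()) for r in spot_point(c,n)[:4]])
E
```

```text
pics
{'clock': np.float64(0.0), 'joint_pos': array([1.303, 0.241, 0.004, 1.335, 0.   , 1.571]), 'joint_vel': array([-0.   , -0.   ,  0.001, -0.001,  0.001,  0.   ]), 'tau': array([ 0.0000e+00, -3.7232e+01,  2.5241e+01,  1.7000e-02, -0.0000e+00,
       -0.0000e+00]), 'eef_pos': array([0.132, 0.482, 0.244]), 'tool_rot': array([ 0.134,  0.991, -0.001, -0.   ]), 'ft_force': array([0.671, 1.002, 0.395]), 'ft_torque': array([0.004, 0.06 , 0.062]), 'grip_width': np.float64(0.086)}
top jar [([235.0, 287.0], 0.96, [0.4327, 0.0904]), ([204.0, 345.0], 0.78, [0.5354, -0.0978]), ([199.0, 400.0], 0.71, [0.5526, -0.2764]), ([250.0, 337.0], 0.69, [0.3858, -0.072])]
top station [([190.0, 202.0], 0.6, [0.577, 0.3726]), ([170.0, 354.0], 0.57, [0.6469, -0.1255])]
top nest_center [([171.0, 357.0], 0.85, [0.6414, -0.1373])]
top side_roller [([166.0, 373.0], 0.52, [0.6578, -0.1866])]
top back_roller [([154.0, 352.0], 0.59, [0.6957, -0.1174])]
top keeper_roller []
top spout_knob [([163.0, 317.0], 0.82, [0.6333, -0.009]), ([196.0, 447.0], 0.33, [0.5406, -0.3725]), ([191.0, 199.0], 0.25, [0.5531, 0.3216])]
to
[... 1406 characters left out ...]

scene spout_knob [([205.0, 298.0], 0.84, [0.6332, -0.0037])]
scene spout_tip [([232.0, 298.0], 0.91, [0.638, -0.0035])]
scene spout_axis [([232.0, 300.0], 0.68, [0.6464, 0.0248]), ([226.0, 252.0], 0.65, [0.7342, -0.0586])]
scene rail_end [([214.0, 271.0], 0.85, [0.6345, -0.1774])]
scene lid_a [([237.0, 239.0], 0.79, [0.7376, -0.1843]), ([163.0, 334.0], 0.74, [0.328, -0.3267]), ([227.0, 262.0], 0.58, [0.6645, -0.183])]
scene spare_jar_a [([171.0, 253.0], 0.62, [0.5699, -0.4501]), ([319.0, 445.0], 0.58, [0.4352, 0.3293])]
scene jug [([152.0, 298.0], 0.6, [0.3947, -0.4618])]
scene wash_bottle [([364.0, 406.0], 0.76, [0.5875, 0.3699])]
scene jar_brush [([163.0, 333.0], 0.65, [0.3253, -0.3405])]
```

View pics/top0.png

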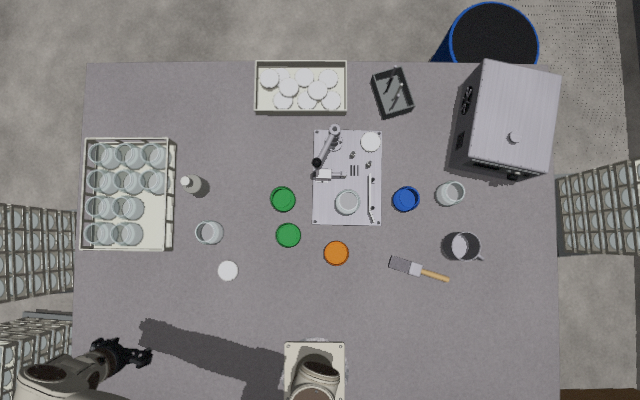

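View pics/scene0.png

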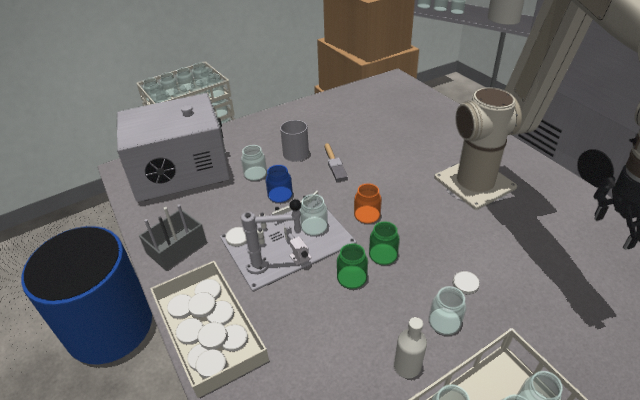

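Top view: the only clear jar on the station plate is at (202,347). Orange (253,336), blue (198,405) and green (198,282)/(235,288) are the look-alikes, standing off the plate. The scene view agrees, with the jar at (215,313). One enlarged crop will confirm this and give me the plate corners.

Run:
```python
from h import *
import workcell
print([ (k,getattr(workcell,k)) for k in dir(workcell) if 'tip' in k.lower()], [k for k in dir(workcell) if k[0]!='_'])
im,d=snap("top","topc.png",(118,238,300,400),5)
print("top h",np.linalg.inv(np.array(camera_info("top")["world_to_cam"]))[:3,3])
print("wrist cam",np.linalg.inv(np.array(camera_info("wrist")["world_to_cam"])).round(3), camera_info("wrist")["mtx"])
```

```text
[('tip_reach', 0.014)] ['Unreachable', 'camera', 'camera_info', 'get_obs', 'job_done', 'search_frame', 'spot_point', 'tip_reach']
top h [ 0.4213454  -0.03011065  1.40841943]
wrist cam [[ 0.266  0.931  0.248  0.07 ]
 [ 0.964 -0.257 -0.068  0.499]
 [ 0.001  0.257 -0.966  0.373]
 [ 0.     0.     0.     1.   ]] [[283.71626482   0.         318.41920673]
 [  0.         283.71626482 201.39275781]
 [  0.           0.           1.        ]]
```

View pics/topc.png

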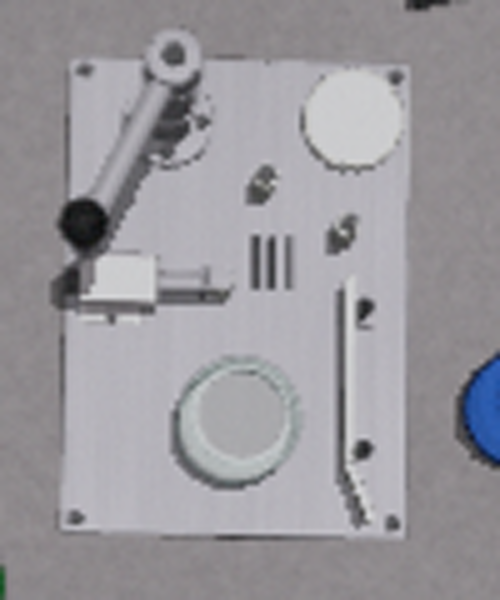

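Confirmed: the clear jar is on the plate, with its mouth centre at crop (241,415), i.e. top-image (201,348). The rail is on the right, the keeper plunger in the middle left, and the knob is at crop (83,222).

```bash
cat >> h.py <<'E'
def S2W(p):
    y,c=np.load("st.npy")[2],np.load("st.npy")[:2];return np.array([[np.cos(y),-np.sin(y)],[np.sin(y),np.cos(y)]])@np.array(p)+c
def W2S(p):
    y,c=np.load("st.npy")[2],np.load("st.npy")[:2];return np.array([[np.cos(y),np.sin(y)],[-np.sin(y),np.cos(y)]])@(np.array(p)[:2]-c)
E
python3 - <<'E'
from h import *
cr=lambda x,y:(118+(y+.5)/5-.5,300+(x+.5)/5-.5)
W=[ray("top",cr(*p),.01)[:2] for p in((68,60),(410,65),(405,537),(62,530))]
S=[(.135,.135),(.135,-.09),(-.18,-.09),(-.18,.135)]
M,_=cv2.estimateAffinePartial2D(np.float32(S),np.float32(W));yaw=np.arctan2(M[1,0],M[0,0]);print(W,"scale",np.hypot(M[0,0],M[1,0]),yaw,M[:,2])
np.save("st.npy",[M[0,2],M[1,2],yaw])
for n,p,z in(("mouth",(241,415),.106),("body",(238,422),.05),("knob",(83,222),.211),("axis",(173,54),.174),("railend",(345,280),.05),("lid",(352,119),.024)):
    w=ray("top",cr(*p),z);print(n,w,W2S(w).round(4))
E
```

```text
[array([0.7798, 0.0082]), array([ 0.7777, -0.2176]), array([ 0.4665, -0.212 ]), array([0.47  , 0.0097])] scale 0.9887324497467533 -0.011799880283078996 [ 0.64548244 -0.12543243]
mouth [ 0.5367 -0.1007  0.106 ] [-0.1091  0.0234]
body [ 0.5372 -0.1019  0.05  ] [-0.1086  0.0223]
knob [ 0.6355 -0.0065  0.211 ] [-0.0114  0.1188]
axis [ 0.7416 -0.0575  0.174 ] [0.0953 0.0691]
railend [ 0.6279 -0.1697  0.05  ] [-0.0171 -0.0445]
lid [ 0.7379 -0.1775  0.024 ] [ 0.093 -0.051]
```

arm_command(translation=[[-2.3,-2.0,0],[-4.6,-4.0,0],[-6.8,-5.9,0],[-9.1,-7.9,0],[-11.3,-9.8,0]], turn=[0.12,0.24,0.36,0.48,0.6], hand=[0,0,0,0,0])

```text
clock: 2.07
eef_pos: [0.2158, 0.3565, 0.2453]
tool_rot: [0.423, 0.906, 0.0, 0.0]
ft_force: [-0.5, 0.3, -0.4]
grip_width: 0.0854
```

arm_command(translation=[[-3.0,-0.3,0],[-6.0,-0.7,0],[-9.0,-1.0,0],[-12.0,-1.4,0],[-14.9,-1.7,0]], turn=[0.12,0.24,0.36,0.48,0.6], hand=[0,0,0,0,0])

```text
clock: 2.48
eef_pos: [0.2992, 0.2317, 0.2455]
tool_rot: [0.672, 0.741, 0.0, 0.0]
ft_force: [0.7, -0.0, -0.4]
grip_width: 0.0855
```

arm_command(translation=[[-2.7,1.4,0],[-5.3,2.8,0],[-8.0,4.2,0],[-10.6,5.6,0],[-13.3,7.0,0]], turn=[0.12,0.24,0.36,0.48,0.6], hand=[0,0,0,0,0])

```text
clock: 2.9
eef_pos: [0.3827, 0.1067, 0.2456]
tool_rot: [0.861, 0.509, 0.0, 0.0]
ft_force: [0.4, 0.4, -0.5]
grip_width: 0.0854
```

arm_command(translation=[[-1.4,2.7,0],[-2.8,5.3,0],[-4.2,8.0,0],[-5.6,10.6,0],[-7.0,13.3,0]], turn=[0.08,0.16,0.24,0.32,0.375], hand=[0,0,0,0,0])

```text
clock: 3.32
eef_pos: [0.4661, -0.0184, 0.2454]
tool_rot: [0.94, 0.341, 0.0, -0.0]
ft_force: [-0.4, 0.4, -0.5]
grip_width: 0.0852
```

Run:
```python
from h import *
o=get_obs();print(o["eef_pos"],o["tool_rot"],o["ft_force"],o["joint_pos"])
snap("wrist","w1.png",None,1.25)
H=dict(jar=.01,nest_center=.01,side_roller=.02,back_roller=.02,keeper_roller=.02,spout_knob=.211,spout_tip=.124,spout_axis=.154,rail_end=.05,lid_a=.01)
for n,z in H.items():
    print(n,[(np.round(r["location"]).tolist(),round(r["conf"],2),ray("wrist",r["location"],z)[:2].tolist()) for r in spot_point("wrist",n)[:3]])
```

```text
[ 0.46610093 -0.01835308  0.24544326] [ 9.40239041e-01  3.40515072e-01  1.79737914e-04 -6.37137010e-06] [-0.40443697  0.44873148 -0.45870243] [-3.94469441e-02  1.73970935e-01 -7.89887727e-02  1.31750852e+00
  1.47441837e-04  2.40721642e+00]
jar [([246.0, 497.0], 0.93, [0.5533, -0.276]), ([63.0, 286.0], 0.92, [0.5501, 0.0969]), ([145.0, 240.0], 0.9, [0.4375, 0.083])]
nest_center [([120.0, 476.0], 0.71, [0.6489, -0.1227])]
side_roller [([138.0, 513.0], 0.68, [0.66, -0.1694])]
back_roller [([92.0, 505.0], 0.95, [0.6887, -0.1191])]
keeper_roller [([120.0, 454.0], 0.43, [0.6263, -0.0954])]
spout_knob []
spout_tip [([32.0, 443.0], 0.72, [0.6355, -0.0032])]
spout_axis [([176.0, 403.0], 0.57, [0.5288, -0.049])]
rail_end [([157.0, 508.0], 0.79, [0.6308, -0.1633])]
lid_a [([115.0, 70.0], 0.66, [0.3244, 0.2788]), ([95.0, 557.0], 0.59, [0.7375, -0.1765])]
```

View pics/w1.png

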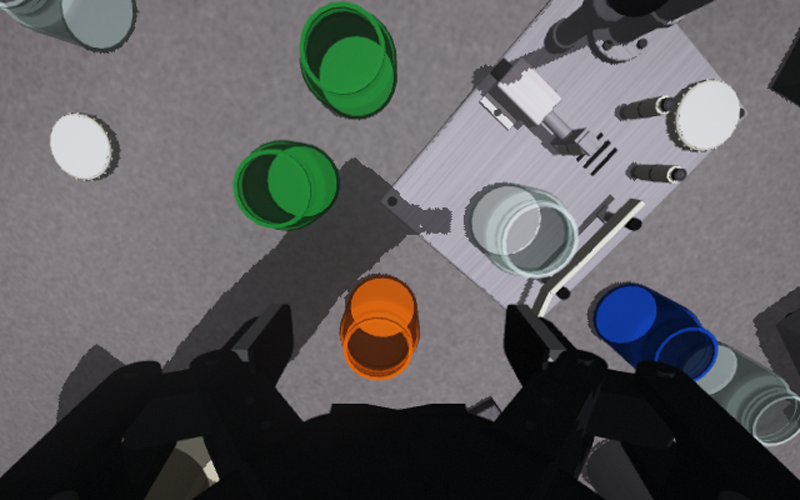

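The wrist view shows the jar's mouth at (537,233) and the base around (505,215), the rail from (540,300) to (640,203), and the plate's left corner at (388,200). I'll use the depth to measure the plate edges, the jar and the fingers' outer profile.

Run:
```python
from h import *
im,d=camera("wrist");i=camera_info("wrist");o=get_obs()
K=np.array(i["mtx"]);T=np.linalg.inv(np.array(i["world_to_cam"]))
v,u=np.mgrid[:400,:640];p=cv2.undistortPoints(np.stack([u,v],-1).reshape(-1,1,2).astype(float),K,np.array(i["dist_coeffs"])).reshape(400,640,2)
P=np.dstack([p*d[...,None],d]);Wd=P@T[:3,:3].T+T[:3,3]; np.save("W.npy",Wd)
from scipy.spatial.transform import Rotation as R
t=(Wd-o["eef_pos"])@R.from_quat(o["tool_rot"]).as_matrix()
g=(d>0)&(d<.3)&(v>200)
for z0 in range(-120,30,8):
    m=g&(t[...,2]*1000>z0)&(t[...,2]*1000<=z0+8)
    if m.sum()>5: print(z0,m.sum(),"y %.0f..%.0f"%(t[m][:,1].min()*1e3,t[m][:,1].max()*1e3),"x %.0f..%.0f"%(t[m][:,0].min()*1e3,t[m][:,0].max()*1e3))
# plate mask by height
m=(d>0)&(Wd[...,2]>.005)&(Wd[...,2]<.0155)&(Wd[...,0]>.42)&(Wd[...,1]<.05)&(Wd[...,1]>-.26)
print("bench z",np.median(Wd[(d>0)&(np.abs(Wd[...,2])<.02)&(Wd[...,0]<.42)][:,2]),"plate z",np.median(Wd[m][:,2]))
q=(Wd[m][:,:2]*1000).astype(np.float32);print(cv2.minAreaRect(q))
# rail points
r=(d>0)&(Wd[...,2]>.048)&(Wd[...,2]<.060)&(Wd[...,1]<-.14)&(Wd[...,0]>.5)&(Wd[...,0]<.66)
a=Wd[r];print(r.sum());
for x in np.arange(.5,.65,.01):
    b=a[np.abs(a[:,0]-x)<.003]
    if len(b): print(round(x,3),b[:,1].min().round(4),b[:,1].max().round(4))
# jar top points
j=(d>0)&(Wd[...,2]>.098)&(Wd[...,2]<.112)&(np.hypot(Wd[...,0]-.537,Wd[...,1]+.1)<.05)
print(j.sum(),Wd[j].min(0),Wd[j].max(0), cv2.minEnclosingCircle((Wd[j][:,:2]*1000).astype(np.float32)) if j.sum()>5 else 0)
for px in ((164,309),):print(ray("wrist",px,.01))
```

```text
-96 322 y -20..21 x 17..20
-88 10552 y -71..72 x 5..22
-80 10874 y -72..73 x -4..21
-72 10438 y -73..73 x -12..18
-64 6225 y -74..74 x -13..18
-56 8147 y -74..75 x -13..17
-48 1810 y -74..75 x -12..14
-40 828 y -55..61 x 2..13
-32 1030 y -56..57 x -10..12
-24 1070 y -56..57 x -11..12
-16 886 y -57..57 x -11..12
-8 573 y -55..55 x -12..11
0 59 y -43..43 x -9..9
bench z -0.00039861116188094625 plate z 0.009352221728103294
((642.529052734375, -98.71815490722656), (410.4814147949219, 315.2463684082031), 2.911010503768921)
2181
0.5 -0.179 -0.173
0.51 -0.2918 -0.1686
0.52 -0.2721 -0.1684
0.53 -0.2604 -0.1687
0.54 -0.3246 -0.1689
0.55 -0.4007 -0.1684
0.56 -0.4683 -0.1687
0.57 -0.4697 -0.1689
0.58 -0.4675 -0.1693
0.59 -0.4003 -0.1691
0.6 -0.4139 -0.1692
0.61 -0.4261 -0.1694
0.62 -0.1834 -0.169
0.63 -0.1762 -0.1706
982 [ 0.50819003 -0.13315823  0.09801938] [ 0.56955746 -0.07105225  0.10736423] ((539.4100952148438, -101.9415512084961), 31.286611557006836)
[0.4713 0.0045 0.01  ]
```

arm_command(translation=[[-0.1,0.8,0],[-0.1,1.6,0],[-0.2,2.4,0],[-0.2,3.2,0],[-0.3,4.1,0]], turn=[-0.12,-0.24,-0.36,-0.48,-0.6], hand=[1,1,1,1,1])

```text
clock: 4.33
eef_pos: [0.4897, -0.05, 0.2454]
tool_rot: [0.794, 0.607, 0.0, -0.0]
ft_force: [0.5, 0.2, 0.1]
grip_width: 0.0255
```

arm_command(translation=[[0,0,1],[0,0,2],[0,0,3],[0,0,4],[0,0,5]], turn=[-0.12,-0.24,-0.36,-0.48,-0.6], hand=[1,1,1,1,1])

```text
clock: 4.75
eef_pos: [0.4896, -0.0499, 0.1949]
tool_rot: [0.579, 0.815, 0.0, 0.0]
ft_force: [1.1, -0.1, -0.7]
grip_width: 0.0
```

arm_command(translation=[[0,0,1],[0,0,2],[0,0,3],[0,0,4],[0,0,5]], turn=[-0.12,-0.24,-0.36,-0.451,-0.451], hand=[1,1,1,1,1])

```text
clock: 5.17
eef_pos: [0.4897, -0.0499, 0.1449]
tool_rot: [0.385, 0.923, 0.0, 0.0]
ft_force: [0.2, -0.9, -0.2]
grip_width: -0.0005
```

Run:
```python
from h import *
from scipy.spatial.transform import Rotation as R
np.save("st.npy",[.648,-.1257,-.0105])
snap("wrist","w2.png",None,1.0);im,d=camera("wrist");i=camera_info("wrist");o=get_obs()
print(o["eef_pos"],o["tool_rot"],o["ft_force"],o["grip_width"],o["joint_pos"])
K=np.array(i["mtx"]);T=np.linalg.inv(np.array(i["world_to_cam"]))
v,u=np.mgrid[:400,:640];p=cv2.undistortPoints(np.stack([u,v],-1).reshape(-1,1,2).astype(float),K,np.array(i["dist_coeffs"])).reshape(400,640,2)
Wd=np.dstack([p*d[...,None],d])@T[:3,:3].T+T[:3,3]
t=(Wd-o["eef_pos"])@R.from_quat(o["tool_rot"]).as_matrix()
g=(d>0)&(d<.3)&(abs(t[...,0])<.06)&(abs(t[...,1])<.08)
for z0 in range(-120,30,8):
    m=g&(t[...,2]*1000>z0)&(t[...,2]*1000<=z0+8)
    if m.sum()>5: print(z0,m.sum(),"y %.0f..%.0f"%(t[m][:,1].min()*1e3,t[m][:,1].max()*1e3),"x %.0f..%.0f"%(t[m][:,0].min()*1e3,t[m][:,0].max()*1e3))
j=(d>0)&(Wd[...,2]>.098)&(Wd[...,2]<.112)&(np.hypot(Wd[...,0]-.539,Wd[...,1]+.1)<.05)
print(j.sum(), cv2.minEnclosingCircle((Wd[j][:,:2]*1000).astype(np.float32)) if j.sum()>5 else 0)
```

```text
[ 0.48829539 -0.0498462   0.14368161] [ 3.86485290e-01  9.22293974e-01 -4.99698757e-04 -1.64230169e-03] [ 0.12133499  1.03958886 -0.07019526] 0.00023789759637769822 [-1.01729116e-01  2.95248768e-01 -1.97420349e-01  1.08156049e+00
 -9.54309443e-07  6.91907535e-01]
-96 283 y -19..19 x 17..20
-88 7048 y -56..55 x 5..21
-80 14366 y -62..62 x 1..20
-72 8465 y -62..62 x -4..18
-64 7440 y -58..56 x -7..18
-56 3755 y -50..50 x -9..18
-48 4125 y -43..43 x -9..13
-40 2501 y -37..37 x -12..14
-32 789 y -31..30 x -12..14
-24 659 y -13..10 x -12..11
-16 423 y -14..14 x 6..11
-8 387 y -14..14 x 6..11
0 315 y -14..14 x 6..11
8 38 y -6..10 x 6..11
0 0
```

View pics/w2.png

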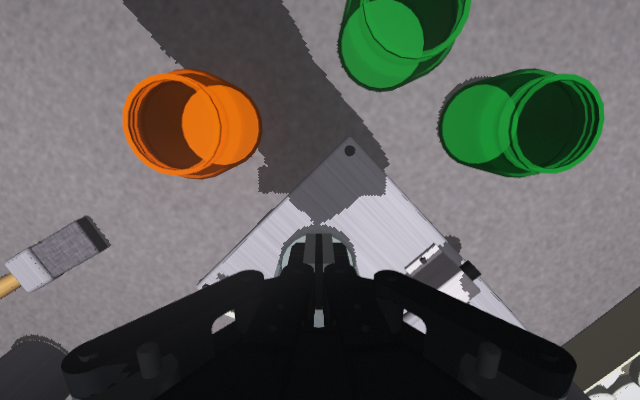

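arm_command(translation=[[0,0,2.5],[0,0,5.0],[0,0,7.0],[0,0,8.5],[0,0,9.4]], turn=[0,0,0,0,0], hand=[1,1,1,1,1])

```text
clock: 5.68
eef_pos: [0.4888, -0.0501, 0.05]
tool_rot: [0.386, 0.922, -0.0, -0.001]
ft_force: [-1.2, 0.5, -0.5]
grip_width: 0.0003
```

arm_command(translation=[[-0.7,0,0],[-1.3,0,0],[-1.7,0,0],[-2.0,0,0],[-2.2,0,0]], turn=[0,0,0,0,0], hand=[1,1,1,1,1])

```text
clock: 6.1
eef_pos: [0.5062, -0.0663, 0.0524]
tool_rot: [0.386, 0.923, 0.0, 0.001]
ft_force: [-1.6, 1.0, 2.4]
grip_width: -0.0003
```

arm_command(translation=[[-0.2,0,0],[-0.4,0,0],[-0.6,0,0],[-0.8,0,0],[-1.0,0,0]], turn=[0,0,0,0,0], hand=[1,1,1,1,1])

```text
clock: 6.52
eef_pos: [0.5122, -0.0729, 0.0518]
tool_rot: [0.385, 0.923, 0.0, 0.0]
ft_force: [-2.1, 3.1, 5.1]
grip_width: -0.0001
```

arm_command(translation=[[0,0,-0.2],[0,0,-0.4],[0,0,-0.4]], turn=[0,0,0], hand=[1,1,1])

```text
clock: 6.77
eef_pos: [0.5126, -0.0734, 0.0556]
tool_rot: [0.386, 0.923, -0.0, 0.001]
ft_force: [-0.2, 0.6, -0.5]
grip_width: -0.0003
```

Run:
```python
from h import *
o=get_obs();print(o["eef_pos"],o["ft_force"])
snap("scene","s2.png",(130,300,210,410),4)
o=get_obs();print(o["eef_pos"],o["ft_force"])
```

```text
[ 0.51255722 -0.07335297  0.0555843 ] [-0.19230202  0.59373833 -0.47724672]
[ 0.51244682 -0.07328305  0.05545447] [ 0.16176604  0.48675751 -0.66708998]
```

View pics/s2.png

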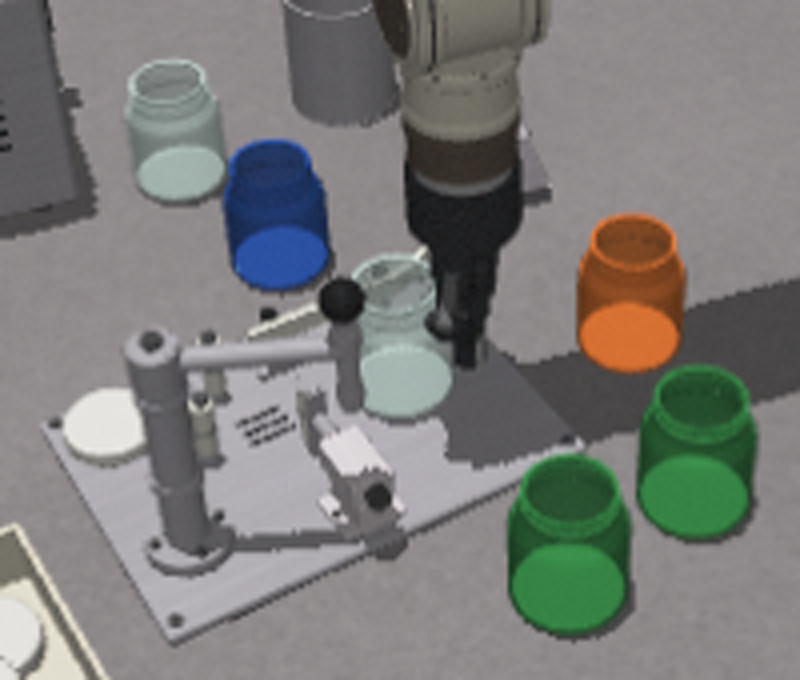

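arm_command(translation=[[-0.3,0,0],[-0.6,0,0],[-0.9,0,0],[-1.2,0,0],[-1.5,0,0]], turn=[0,0,0,0,0], hand=[1,1,1,1,1])

```text
clock: 7.23
eef_pos: [0.5228, -0.0839, 0.0552]
tool_rot: [0.386, 0.923, 0.0, -0.0]
ft_force: [-0.3, 0.7, 0.8]
grip_width: -0.0001
```

arm_command(translation=[[-0.3,0,0],[-0.5,0,0],[-0.8,0,0],[-1.0,0,0],[-1.2,0,0]], turn=[0,0,0,0,0], hand=[1,1,1,1,1])

```text
clock: 7.65
eef_pos: [0.5312, -0.0924, 0.0552]
tool_rot: [0.386, 0.923, -0.0, -0.0]
ft_force: [-1.0, 0.6, 1.0]
grip_width: 0.0
```

```bash
cat >> h.py <<'E'
def cloud(cam):
    im,d=camera(cam);i=camera_info(cam);K=np.array(i["mtx"]);T=np.linalg.inv(np.array(i["world_to_cam"]))
    v,u=np.mgrid[:400,:640];p=cv2.undistortPoints(np.stack([u,v],-1).reshape(-1,1,2).astype(float),K,np.array(i["dist_coeffs"])).reshape(400,640,2)
    return im,d,np.dstack([p*d[...,None],d])@T[:3,:3].T+T[:3,3]
def rim(cam,c):
    im,d,W=cloud(cam);m=(d>0)&(W[...,2]>.085)&(W[...,2]<.115)&(np.hypot(W[...,0]-c[0],W[...,1]-c[1])<.06)
    print(cam,"rim pts",m.sum(),(W[m].min(0).round(4),W[m].max(0).round(4)) if m.sum() else "")
    return im,W
E
python3 - <<'E'
from h import *
o=get_obs();print(o["eef_pos"],o["ft_force"]);rim("scene",(.56,-.125));rim("top",(.56,-.125))
for c in("top","scene"): print([(r["conf"],ray(c,r["location"],.01),W2S(ray(c,r["location"],.01))) for r in spot_point(c,"jar") if np.hypot(*(ray(c,r["location"],.01)[:2]-[.56,-.12]))<.07])
E
```

```text
[ 0.53119387 -0.09243977  0.0552385 ] [-1.04714328  0.6171986   1.04182835]
scene rim pts 252 (array([ 0.5047, -0.159 ,  0.0855]), array([ 0.6052, -0.0695,  0.1146]))
top rim pts 0 
[]
[(0.94, array([ 0.5658, -0.142 ,  0.01  ]), array([-0.08202432, -0.01716219]))]
```

arm_command(translation=[[1,0,0],[2,0,-0.5],[3,0,-1],[3,0,-1.5],[3,0,-2]], turn=[0,0,0,0,-0.1], hand=[1,1,1,1,1])

```text
clock: 8.27
eef_pos: [0.5094, -0.0701, 0.0762]
tool_rot: [0.338, 0.941, -0.0, 0.0]
ft_force: [-0.4, -0.5, 0.6]
grip_width: 0.0004
```

arm_command(translation=[[0,0,0],[0,0,0],[0,0,0],[0,0,0],[0,0,0]], turn=[-0.12,-0.24,-0.36,-0.48,-0.6], hand=[1,1,1,1,1])

```text
clock: 8.68
eef_pos: [0.5102, -0.0706, 0.0762]
tool_rot: [0.043, 0.999, -0.0, 0.001]
ft_force: [0.2, -0.6, 0.2]
grip_width: 0.0
```

Run:
```python
from h import *
o=get_obs();print(o["eef_pos"],o["tool_rot"],o["ft_force"],o["joint_pos"])
for c in("top","wrist"):
    im,d,W=cloud(c)
    m=(d>0)&(W[...,2]>.097)&(W[...,2]<.112)&(np.hypot(W[...,0]-.567,W[...,1]+.1276)<.05)
    if m.sum()>5:
        (x,y),r=cv2.minEnclosingCircle((W[m][:,:2]*1000).astype(np.float32));print(c,m.sum(),x,y,r,W2S((x/1000,y/1000)))
    cv2.imwrite(f"pics/{c}3.png",cv2.resize(im[110:235,290:410,::-1],None,fx=5,fy=5) if c=="top" else im[...,::-1])
```

```text
[ 0.51023433 -0.07064177  0.07623607] [ 4.26290799e-02  9.99090712e-01 -1.63505430e-04  6.95671501e-04] [ 0.23535896 -0.63771648  0.1938856 ] [-1.37466156e-01  4.07025151e-01 -2.30584328e-01  9.31770793e-01
 -1.93806452e-04 -5.21822683e-02]
```

View pics/top3.png

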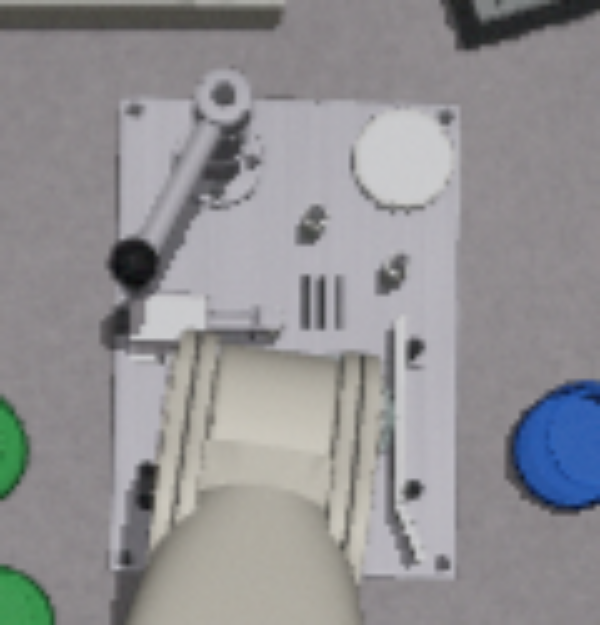

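arm_command(translation=[[0,-2,0],[0,-4,0],[0,-5.9,0],[0,-5.9,1],[0,-5.9,2.1]], turn=[-0.03,-0.06,-0.075,-0.075,-0.075], hand=[1,1,1,1,1])

```text
clock: 9.2
eef_pos: [0.5055, -0.1305, 0.055]
tool_rot: [0.011, 1.0, -0.0, 0.002]
ft_force: [-0.2, -0.4, -0.5]
grip_width: 0.0001
```

arm_command(translation=[[0,0,0],[-0.3,0,0],[-0.6,0,0],[-0.8,0,0],[-1.0,0,0]], turn=[0,0,0,0,0], hand=[1,1,1,1,1])

```text
clock: 9.62
eef_pos: [0.5155, -0.1295, 0.0549]
tool_rot: [0.008, 1.0, -0.0, 0.001]
ft_force: [-0.4, 0.4, 3.2]
grip_width: -0.0
```

arm_command(translation=[[-0.3,0,0],[-0.6,0,0],[-0.9,0,0],[-1.2,0,0],[-1.5,0,0]], turn=[0,0,0,0,0], hand=[1,1,1,1,1])

```text
clock: 10.03
eef_pos: [0.5296, -0.1301, 0.0549]
tool_rot: [0.009, 1.0, -0.0, -0.0]
ft_force: [-2.8, -0.3, 5.1]
grip_width: -0.0
```

arm_command(translation=[[0,0,-0.1],[0,0,-0.2],[0,0,-0.2]], turn=[0,0,0], hand=[1,1,1])

```text
clock: 10.28
eef_pos: [0.53, -0.1301, 0.0565]
tool_rot: [0.008, 1.0, -0.0, 0.0]
ft_force: [-1.3, -0.1, 0.9]
grip_width: -0.0
```

Run:
```python
from h import *
o=get_obs();print(o["eef_pos"],o["ft_force"],o["ft_torque"])
snap("scene","s3.png",(140,270,210,380),5)
```

```text
[ 0.53002317 -0.13009489  0.05648698] [-1.2545303  -0.10147804  0.94511195] [-0.02550796 -0.00582939  0.01067803]
```

View pics/s3.png

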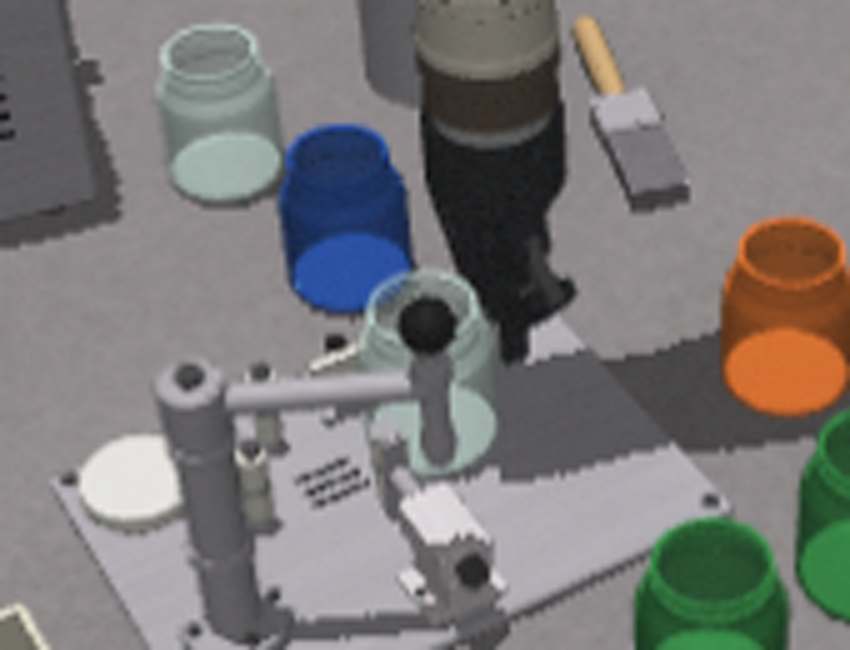

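arm_command(translation=[[-0.3,0,-0.1],[-0.6,0,-0.1],[-0.9,0,-0.1],[-1.2,0,-0.1],[-1.5,0,-0.1]], turn=[0,0,0,0,0], hand=[1,1,1,1,1])

```text
clock: 10.75
eef_pos: [0.5448, -0.1303, 0.0571]
tool_rot: [0.008, 1.0, 0.0, -0.0]
ft_force: [-0.8, 0.5, -0.2]
grip_width: 0.0002
```

arm_command(translation=[[-0.2,0,0],[-0.4,0,0],[-0.6,0,0],[-0.8,0,0],[-1.0,0,0]], turn=[0,0,0,0,0], hand=[1,1,1,1,1])

```text
clock: 11.17
eef_pos: [0.5535, -0.1303, 0.0572]
tool_rot: [0.008, 1.0, 0.0, -0.001]
ft_force: [-5.0, 0.9, 2.8]
grip_width: -0.0001
```

arm_command(translation=[[-0.15,0,0],[-0.3,0,0],[-0.45,0,0],[-0.6,0,0]], turn=[0,0,0,0], hand=[1,1,1,1])

```text
clock: 11.5
eef_pos: [0.5603, -0.1303, 0.0572]
tool_rot: [0.008, 1.0, 0.0, -0.0]
ft_force: [-4.8, 1.5, 1.4]
grip_width: 0.0
```

arm_command(translation=[[-0.2,0,0],[-0.4,0,0],[-0.6,0,0],[-0.8,0,0],[-1.0,0,0]], turn=[0,0,0,0,0], hand=[1,1,1,1,1])

```text
clock: 11.92
eef_pos: [0.571, -0.1307, 0.0572]
tool_rot: [0.008, 1.0, 0.0, 0.0]
ft_force: [-3.4, 1.6, 0.6]
grip_width: -0.0001
```

arm_command(translation=[[-0.2,0,0],[-0.4,0,0],[-0.6,0,0],[-0.8,0,0],[-1.0,0,0]], turn=[0,0,0,0,0], hand=[1,1,1,1,1])

```text
clock: 12.33
eef_pos: [0.5811, -0.131, 0.0573]
tool_rot: [0.008, 1.0, -0.0, 0.0]
ft_force: [-1.9, 1.2, -0.5]
grip_width: 0.0001
```

arm_command(translation=[[-0.15,0,0],[-0.3,0,0],[-0.45,0,0],[-0.6,0,0],[-0.75,0,0]], turn=[0,0,0,0,0], hand=[1,1,1,1,1])

```text
clock: 12.75
eef_pos: [0.5875, -0.1311, 0.0576]
tool_rot: [0.008, 1.0, -0.0, -0.001]
ft_force: [-5.2, 0.7, 4.1]
grip_width: -0.0002
```

arm_command(translation=[[-0.1,0,0],[-0.2,0,0],[-0.3,0,0]], turn=[0,0,0], hand=[1,1,1])

```text
clock: 13.0
eef_pos: [0.5905, -0.131, 0.0575]
tool_rot: [0.008, 1.0, 0.0, -0.001]
ft_force: [-4.1, 1.4, 2.5]
grip_width: -0.0001
```

arm_command(translation=[[-0.1,0,0],[-0.2,0,0]], turn=[0,0], hand=[1,1])

```text
clock: 13.17
eef_pos: [0.5934, -0.1312, 0.0575]
tool_rot: [0.008, 1.0, -0.0, 0.0]
ft_force: [-3.0, -0.4, 1.9]
grip_width: 0.0002
```

arm_command(translation=[[-0.1,0,0],[-0.15,0,0]], turn=[0,0], hand=[1,1])

```text
clock: 13.33
eef_pos: [0.5954, -0.1313, 0.0575]
tool_rot: [0.008, 1.0, -0.0, 0.001]
ft_force: [-2.0, 0.4, 0.3]
grip_width: 0.0002
```

arm_command(translation=[[-0.05,0,0],[-0.1,0,0]], turn=[0,0], hand=[1,1])

```text
clock: 13.5
eef_pos: [0.5961, -0.1313, 0.0573]
tool_rot: [0.008, 1.0, -0.0, 0.0]
ft_force: [-1.8, -0.3, 0.8]
grip_width: -0.0002
```

arm_command(translation=[[-0.05,0,0],[-0.05,0,0]], turn=[0,0], hand=[1,1])

```text
clock: 13.67
eef_pos: [0.5965, -0.1313, 0.0573]
tool_rot: [0.008, 1.0, -0.0, 0.0]
ft_force: [-0.5, -0.3, -0.0]
grip_width: -0.0004
```

arm_command(translation=[[-0.05,0,0],[-0.1,0,0]], turn=[0,0], hand=[1,1])

```text
clock: 13.83
eef_pos: [0.5971, -0.1312, 0.0573]
tool_rot: [0.008, 1.0, 0.0, 0.0]
ft_force: [-0.9, -0.0, 0.8]
grip_width: 0.0001
```

arm_command(translation=[[-0.05,0,0],[-0.05,0,0]], turn=[0,0], hand=[1,1])

```text
clock: 14.0
eef_pos: [0.5973, -0.1312, 0.0573]
tool_rot: [0.008, 1.0, 0.0, -0.0]
ft_force: [-2.4, 1.1, 0.7]
grip_width: -0.0002
```

arm_command(translation=[[-0.05,0,0],[-0.05,0,0]], turn=[0,0], hand=[1,1])

```text
clock: 14.17
eef_pos: [0.5974, -0.1312, 0.0572]
tool_rot: [0.008, 1.0, 0.0, -0.001]
ft_force: [-4.4, 0.2, 2.9]
grip_width: 0.0
```

arm_command(translation=[[-0.05,0,0],[-0.05,0,0]], turn=[0,0], hand=[1,1])

```text
clock: 14.33
eef_pos: [0.5974, -0.1312, 0.0572]
tool_rot: [0.008, 1.0, 0.0, -0.001]
ft_force: [-4.8, 0.1, 4.1]
grip_width: -0.0001
```

arm_command(translation=[[-0.05,0,0],[-0.05,0,0],[-0.05,0,0]], turn=[0,0,0], hand=[1,1,1])

```text
clock: 14.58
eef_pos: [0.5974, -0.1312, 0.0572]
tool_rot: [0.009, 1.0, 0.0, -0.002]
ft_force: [-7.0, 1.2, 4.9]
grip_width: -0.0
```

arm_command(translation=[[-0.03,0,0],[-0.03,0,0],[-0.03,0,0]], turn=[0,0,0], hand=[1,1,1])

```text
clock: 14.83
eef_pos: [0.5974, -0.1312, 0.0572]
tool_rot: [0.009, 1.0, 0.0, -0.002]
ft_force: [-7.6, 0.6, 5.1]
grip_width: -0.0002
```

arm_command(translation=[[-0.03,0,0],[-0.03,0,0],[-0.03,0,0]], turn=[0,0,0], hand=[1,1,1])

```text
clock: 15.08
eef_pos: [0.5974, -0.1312, 0.0572]
tool_rot: [0.009, 1.0, 0.0, -0.002]
ft_force: [-7.9, 0.5, 5.9]
grip_width: -0.0001
```

Run:
```python
from h import *
for k in range(3):
    snap("scene","s4.png",(140,270,210,380),5);print(get_obs()["ft_force"])
```

```text
[-8.49742074  0.91858465  5.58375393]
[-9.29280248  0.20892678  5.33306046]
[-8.00480685  0.74336786  5.1952333 ]
```

View pics/s4.png

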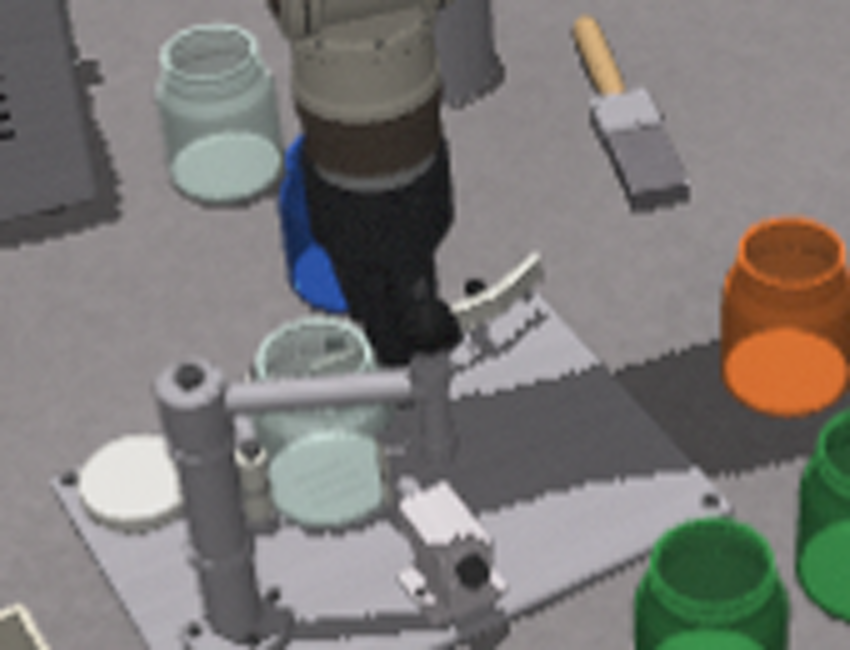

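The jar is fully in the nest, upright, with all three rollers at its wall, and the push reads about 8.5 N. I'm backing off and going up to the spout.

arm_command(translation=[[0.3,0,0],[0.6,0,0],[1.0,0,0],[2.0,0,0],[3.5,0,0]], turn=[0,0,0,0,0], hand=[1,1,1,1,1])

```text
clock: 15.65
eef_pos: [0.566, -0.1308, 0.0575]
tool_rot: [0.008, 1.0, -0.0, 0.001]
ft_force: [-0.3, -0.2, 0.4]
grip_width: 0.0001
```

arm_command(translation=[[1.5,0,-3],[2.5,0,-7],[2.5,0,-11],[2.5,0,-15],[2.5,0,-19]], turn=[0,0,0,0,0], hand=[1,1,1,1,1])

```text
clock: 16.07
eef_pos: [0.5395, -0.1302, 0.2495]
tool_rot: [0.008, 1.0, -0.0, 0.001]
ft_force: [1.3, -0.7, 0.1]
grip_width: -0.0
```

Run:
```python
from h import *
o=get_obs();print(o["eef_pos"],o["tool_rot"],o["ft_force"],o["joint_pos"])
for c in("scene","top","wrist"):
    im,d,W=cloud(c)
    for nm,lo,hi,cc,rr in(("rim",.097,.112,(.647,-.126),.05),("knob",.19,.24,(.634,-.005),.04)):
        m=(d>0)&(W[...,2]>lo)&(W[...,2]<hi)&(np.hypot(W[...,0]-cc[0],W[...,1]-cc[1])<rr)
        if m.sum()>8:
            (x,y),r=cv2.minEnclosingCircle((W[m][:,:2]*1000).astype(np.float32));print(c,nm,m.sum(),x,y,r,W2S((x/1000,y/1000)),W[m][:,2].max())
    for n,z in(("jar",.01),("spout_knob",.211),("nest_center",.01)): 
        print(c,n,[(round(q["conf"],2),ray(c,q["location"],z)[:2]) for q in spot_point(c,n) if np.hypot(*(ray(c,q["location"],z)[:2]-[.64,-.06]))<.13])
```

```text
[ 0.53945228 -0.13021885  0.24948752] [ 8.46039463e-03  9.99963931e-01 -1.11062014e-04  7.39352412e-04] [ 1.3324153  -0.74347111  0.14914474] [-2.36921508e-01  3.47860841e-01  1.63034136e-01  1.38447903e+00
  1.18542870e-04 -2.20000424e-01]
scene rim 105 649.3623657226562 -126.09528350830078 32.638370513916016 [ 0.00136644 -0.00038096] 0.11113631148308589
scene knob 139 639.1351928710938 -3.3766121864318848 13.910626411437988 [-0.01014869  0.12222357] 0.22796302737568963
scene jar [(0.86, array([ 0.6517, -0.1392]))]
scene spout_knob [(0.87, array([ 0.6303, -0.0133]))]
scene nest_center [(0.8, array([ 0.6417, -0.1379]))]
top rim 42 647.73583984375 -118.30082702636719 30.00846290588379 [-0.00034184  0.00739599] 0.11105238308971654
top knob 72 634.4847412109375 -6.843489170074463 13.116646766662598 [-0.01476248  0.11870805] 0.22792156974928024
top jar [(0.53, array([ 0.6486, -0.1262]))]
top spout_knob [(0.61, array([6.372e-01, 3.000e-04]))]
top nest_center [(0.91, array([ 0.6509, -0.1301]))]
wrist rim 66 674.4432983398438 -132.32504272460938 5.231738090515137 [ 0.0265114  -0.00634703] 0.10718087551258298
wrist jar []
wrist spout_knob []
wrist nest_center []
```

arm_command(translation=[[-2,3,-1.5],[-4.3,6.5,-1.5],[-6.6,10,-1.5],[-8.9,13.5,-1.5],[-11.3,16.9,-1.5]], turn=[0.09,0.18,0.27,0.36,0.449], hand=[1,1,1,1,1])

```text
clock: 17.08
eef_pos: [0.6558, 0.038, 0.2621]
tool_rot: [0.233, 0.972, -0.0, -0.0]
ft_force: [1.1, -1.5, 1.1]
grip_width: -0.0004
```

arm_command(translation=[[0,0,0],[0,0,2],[0,0,4],[0,0,5.6],[0,0,5.6]], turn=[0,0,0,0,0], hand=[1,1,1,1,1])

```text
clock: 17.5
eef_pos: [0.6527, 0.0363, 0.2011]
tool_rot: [0.23, 0.973, -0.001, -0.004]
ft_force: [-0.4, -0.8, -1.2]
grip_width: -0.0
```

```bash
cat > arc.py <<'E'
from h import *
from scipy.spatial.transform import Rotation as R
import sys
A=S2W((.09,.07));dz=float(sys.argv[1]);off=float(sys.argv[2]);al=np.radians([float(a) for a in sys.argv[3:]])
o=get_obs();p=o["eef_pos"].copy();x=R.from_quat(o["tool_rot"]).as_matrix()[:,0];yx=np.arctan2(x[1],x[0]) # x yaw
print(p,o["ft_force"],o["tool_rot"])
z0=p[2];pc,yc=p[:2].copy(),yx
for k in range(0,len(al),5):
    tr=[];tu=[]
    for a in al[k:k+5]:
        u=np.array([np.cos(a),np.sin(a)]);t=np.array([-u[1],u[0]])
        q=A+.114*u-off*t; yt=a+np.pi/2+np.pi+np.pi/2  # y yaw = t yaw+pi ; x yaw = y yaw+pi/2
        d=q-pc;X=np.array([np.cos(yc),np.sin(yc)]);Y=np.array([X[1],-X[0]])
        w=(yt-yc+np.pi)%(2*np.pi)-np.pi
        tr.append([round(d@X*100,2),round(d@Y*100,2),round(-dz*100 if k==0 else 0,1)]);tu.append(round(-w,3))
    print(tr,tu,"end",q,np.degrees(yt)%360);pc,yc=q,yt
E
python3 arc.py .006 .0285 155 159 164 169 174 179 184 189 194 199 203 206 209 211 213
```

```text
[0.65270491 0.03632972 0.20114613] [-0.37796439 -0.75367684 -1.20468239] [ 0.23040179  0.97308547 -0.00127534 -0.00424909]
[[np.float64(-0.38), np.float64(-1.93), -0.6], [np.float64(-0.23), np.float64(-2.74), -0.6], [np.float64(-0.13), np.float64(-3.76), -0.6], [np.float64(-0.11), np.float64(-4.78), -0.6], [np.float64(-0.19), np.float64(-5.8), -0.6]] [np.float64(-0.029), np.float64(-0.098), np.float64(-0.186), np.float64(-0.273), np.float64(-0.36)] end [ 0.62833359 -0.01638872] 174.0
[[np.float64(0.21), np.float64(-1.0), 0], [np.float64(0.32), np.float64(-2.02), 0], [np.float64(0.35), np.float64(-3.05), 0], [np.float64(0.29), np.float64(-4.07), 0], [np.float64(0.14), np.float64(-5.08), 0]] [np.float64(-0.087), np.float64(-0.175), np.float64(-0.262), np.float64(-0.349), np.float64(-0.436)] end [ 0.62166222 -0.06681633] 199.0
[[np.float64(0.17), np.float64(-0.8), 0], [np.float64(0.26), np.float64(-1.41), 0], [np.float64(0.32), np.float64(-2.02), 0], [np.float64(0.34), np.float64(-2.43), 0], [np.float64(0.35), np.float64(-2.84), 0]] [np.float64(-0.07), np.float64(-0.122), np.float64(-0.175), np.float64(-0.209), np.float64(-0.244)] end [ 0.62759937 -0.09483558] 213.0
```

arm_command(translation=[[-0.4,-1.6,-0.6],[-0.2,-2.7,-0.6],[-0.1,-3.8,-0.6],[-0.1,-4.8,-0.6],[-0.2,-5.8,-0.6]], turn=[-0.03,-0.1,-0.185,-0.27,-0.36], hand=[1,1,1,1,1])

```text
clock: 17.92
eef_pos: [0.6305, -0.0164, 0.2132]
tool_rot: [0.05, 0.999, 0.001, 0.0]
ft_force: [0.1, 1.3, 0.3]
grip_width: 0.0001
```

```bash
python3 arc.py .0 .0285 179 184 189 194 199 203 206 209 211 213
```

```text
[ 0.63050691 -0.01642653  0.21317939] [0.13928197 1.25420173 0.27498253] [5.04570383e-02 9.98726064e-01 5.73124628e-04 9.33826015e-05]
[[np.float64(0.43), np.float64(-1.02), -0.0], [np.float64(0.55), np.float64(-2.04), -0.0], [np.float64(0.58), np.float64(-3.06), -0.0], [np.float64(0.52), np.float64(-4.09), -0.0], [np.float64(0.37), np.float64(-5.1), -0.0]] [np.float64(-0.084), np.float64(-0.171), np.float64(-0.258), np.float64(-0.345), np.float64(-0.433)] end [ 0.62166222 -0.06681633] 199.0
[[np.float64(0.17), np.float64(-0.8), 0], [np.float64(0.26), np.float64(-1.41), 0], [np.float64(0.32), np.float64(-2.02), 0], [np.float64(0.34), np.float64(-2.43), 0], [np.float64(0.35), np.float64(-2.84), 0]] [np.float64(-0.07), np.float64(-0.122), np.float64(-0.175), np.float64(-0.209), np.float64(-0.244)] end [ 0.62759937 -0.09483558] 213.0
```

arm_command(translation=[[0.3,-1.0,0.3],[0.5,-2.0,0.5],[0.5,-3.1,0.5],[0.5,-4.1,0.5],[0.4,-5.1,0.5]], turn=[-0.084,-0.17,-0.258,-0.345,-0.432], hand=[1,1,1,1,1])

```text
clock: 18.33
eef_pos: [0.6215, -0.0669, 0.2083]
tool_rot: [-0.165, 0.986, 0.0, 0.001]
ft_force: [0.1, 0.4, -0.3]
grip_width: 0.0003
```

```bash
python3 arc.py .0 .0285 202 205 208 210 212 213 214 215 216 217
python3 - <<'E'
from h import *
snap("top","t5.png",(118,238,290,400),5)
E
```

```text
[ 0.62154919 -0.06689763  0.20833577] [ 0.09739693  0.37323403 -0.30839207] [-1.64747430e-01  9.86335558e-01  3.58758469e-04  5.68745395e-04]
[[np.float64(0.12), np.float64(-0.6), -0.0], [np.float64(0.22), np.float64(-1.2), -0.0], [np.float64(0.29), np.float64(-1.81), -0.0], [np.float64(0.32), np.float64(-2.22), -0.0], [np.float64(0.33), np.float64(-2.63), -0.0]] [np.float64(-0.053), np.float64(-0.105), np.float64(-0.158), np.float64(-0.193), np.float64(-0.228)] end [ 0.62694984 -0.09289027] 211.9999999999999
[[np.float64(0.05), np.float64(-0.2), 0], [np.float64(0.09), np.float64(-0.4), 0], [np.float64(0.13), np.float64(-0.6), 0], [np.float64(0.17), np.float64(-0.8), 0], [np.float64(0.21), np.float64(-1.0), 0]] [np.float64(-0.017), np.float64(-0.035), np.float64(-0.052), np.float64(-0.07), np.float64(-0.087)] end [ 0.63053385 -0.10249464] 217.0
```

View pics/t5.png

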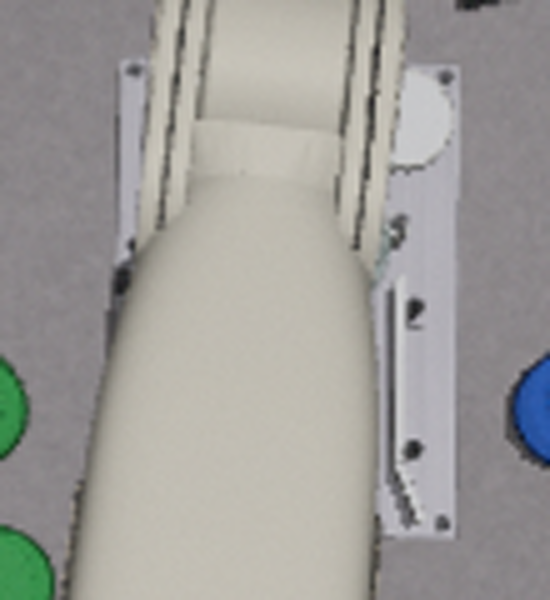

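The arm hides the spout in this view; only the jar's edge at (383,250) and the side roller at (398,232) show. I'll carry on and watch the force.

arm_command(translation=[[0.1,-0.6,0],[0.2,-1.2,0],[0.3,-1.8,0],[0.3,-2.2,0],[0.3,-2.6,0]], turn=[-0.05,-0.105,-0.16,-0.19,-0.228], hand=[1,1,1,1,1])

```text
clock: 18.8
eef_pos: [0.6268, -0.0923, 0.2081]
tool_rot: [-0.273, 0.962, 0.0, -0.0]
ft_force: [-1.4, 1.4, -0.1]
grip_width: -0.0002
```

arm_command(translation=[[0.05,-0.2,0],[0.1,-0.4,0],[0.1,-0.6,0]], turn=[-0.017,-0.035,-0.052], hand=[1,1,1])

```text
clock: 19.05
eef_pos: [0.6292, -0.0978, 0.2077]
tool_rot: [-0.299, 0.954, 0.0, 0.0]
ft_force: [-1.1, -0.1, -0.2]
grip_width: 0.0004
```

Run:
```python
from h import *
im,d,W=cloud("scene");o=get_obs();print(o["eef_pos"],o["ft_force"])
for n,z in(("spout_knob",.211),("spout_tip",.124)): print(n,[(round(q["conf"],2),q["location"],ray("scene",q["location"],z)[:2]) for q in spot_point("scene",n)[:2]])
print("home knob px",proj("scene",[*S2W((0,0)),.211]),"tip",proj("scene",[*S2W((0,0)),.124]))
cv2.imwrite("pics/s6.png",cv2.resize(im[140:270,210:380,::-1],None,fx=4.5,fy=4.5))
```

```text
[ 0.62951094 -0.09814119  0.20757376] [-0.09793029  0.27960597  0.50374319]
spout_knob [(0.87, [178.3, 272.8], array([ 0.6359, -0.1277]))]
spout_tip [(0.92, [207.8, 275.4], array([ 0.644, -0.116])), (0.42, [238.2, 288.6], array([6.676e-01, 5.000e-04]))]
home knob px [[268.8585805 180.3765635]] tip [[272.38218017 206.3004719 ]]
```

View pics/s6.png

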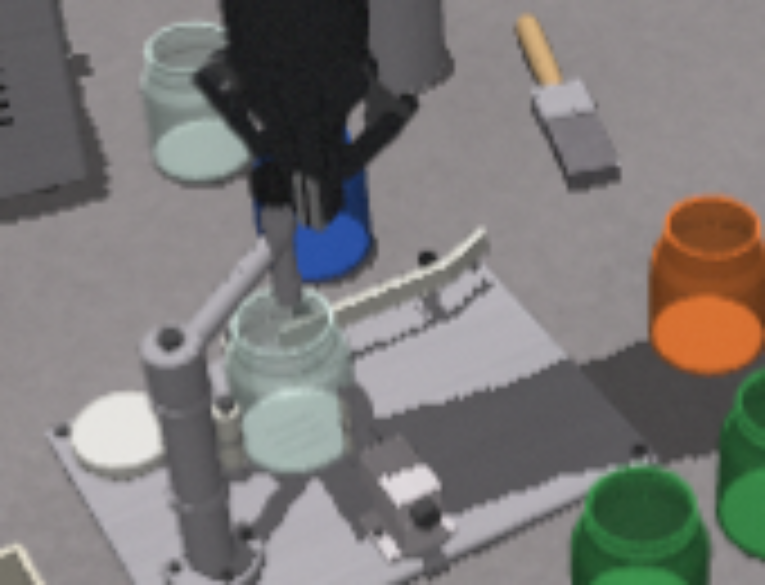

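The spout is nearly over the mouth, with the knob at crop (275,185) and the nozzle at (288,300). I'll creep on until it reaches the stop.

arm_command(translation=[[0.05,-0.2,0],[0.1,-0.4,0],[0.1,-0.5,0],[0.1,-0.5,0]], turn=[-0.017,-0.035,-0.04,-0.04], hand=[1,1,1,1])

```text
clock: 19.53
eef_pos: [0.6316, -0.1027, 0.2073]
tool_rot: [-0.318, 0.948, -0.0, 0.0]
ft_force: [0.4, 0.6, -0.2]
grip_width: 0.0002
```

arm_command(translation=[[0,-0.1,0],[0,-0.2,0],[0,-0.2,0]], turn=[0,0,0], hand=[1,1,1])

```text
clock: 19.78
eef_pos: [0.6322, -0.1037, 0.2073]
tool_rot: [-0.318, 0.948, 0.001, -0.0]
ft_force: [-2.2, 2.0, 1.3]
grip_width: -0.0001
```

arm_command(translation=[[0,-0.1,0],[0,-0.2,0],[0,-0.2,0]], turn=[0,0,0], hand=[1,1,1])

```text
clock: 20.03
eef_pos: [0.6323, -0.1039, 0.2073]
tool_rot: [-0.318, 0.948, 0.002, -0.001]
ft_force: [-6.1, 6.9, 4.0]
grip_width: -0.0
```

arm_command(translation=[[0,-0.1,0],[0,-0.1,0],[0,-0.1,0]], turn=[0,0,0], hand=[1,1,1])

```text
clock: 20.28
eef_pos: [0.6323, -0.104, 0.2073]
tool_rot: [-0.318, 0.948, 0.003, -0.001]
ft_force: [-7.4, 7.2, 4.0]
grip_width: -0.0
```

The spout is firmly on its stop: 10 N with no further motion. Backing straight off and clear, then a final check.

arm_command(translation=[[0,0.4,0],[0,1,0],[0,2,0],[0,3.5,0],[0,5,0]], turn=[0,0,0,0,0], hand=[1,1,1,1,1])

```text
clock: 20.7
eef_pos: [0.6039, -0.0664, 0.2071]
tool_rot: [-0.317, 0.948, -0.0, 0.0]
ft_force: [-0.1, -0.3, -0.7]
grip_width: -0.0002
```

arm_command(translation=[[0,2,-2],[0,4,-5],[0,6,-8],[0,9,-8],[0,12,-8]], turn=[0,0,0,0,0], hand=[1,1,1,1,1])

```text
clock: 21.12
eef_pos: [0.5326, 0.0299, 0.2899]
tool_rot: [-0.317, 0.948, -0.001, 0.003]
ft_force: [0.2, 0.0, -0.7]
grip_width: 0.0001
```

Run:
```python
from h import *
for c in("scene","top"):
    im,d,W=cloud(c)
    if c=="scene": cv2.imwrite("pics/s7.png",cv2.resize(im[140:270,210:380,::-1],None,fx=4.5,fy=4.5))
    for nm,lo,hi,cc,rr in(("rim",.097,.112,(.647,-.126),.05),("knob",.2,.24,(.647,-.126),.03)):
        m=(d>0)&(W[...,2]>lo)&(W[...,2]<hi)&(np.hypot(W[...,0]-cc[0],W[...,1]-cc[1])<rr)
        if m.sum()>8:
            (x,y),r=cv2.minEnclosingCircle((W[m][:,:2]*1000).astype(np.float32));print(c,nm,m.sum(),r,W2S((x/1000,y/1000)).round(4))
    for n,z in(("jar",.01),("spout_knob",.211)): print(c,n,[(round(q["conf"],2),W2S(ray(c,q["location"],z)).round(4)) for q in spot_point(c,n)[:5] if np.hypot(*W2S(ray(c,q["location"],z)))<.05])
print(get_obs()["eef_pos"],get_obs()["ft_force"],get_obs()["clock"])
```

```text
scene rim 167 32.34144973754883 [0.0014 0.0012]
scene knob 98 13.454610824584961 [0.0031 0.004 ]
scene jar [(0.66, array([-0.0068, -0.0128]))]
scene spout_knob [(0.6, array([-0.0037, -0.0051]))]
top rim 63 30.98880386352539 [-0.0021 -0.0001]
top knob 79 13.78645133972168 [-0.0023 -0.0003]
top jar [(0.7, array([ 0.0019, -0.0028])), (0.58, array([ 0.0026, -0.0011]))]
top spout_knob [(0.56, array([-0.0019, -0.0019]))]
[0.53234075 0.02877922 0.28718131] [ 0.38116314 -0.61663527  0.20259164] 21.4167
```

View pics/s7.png

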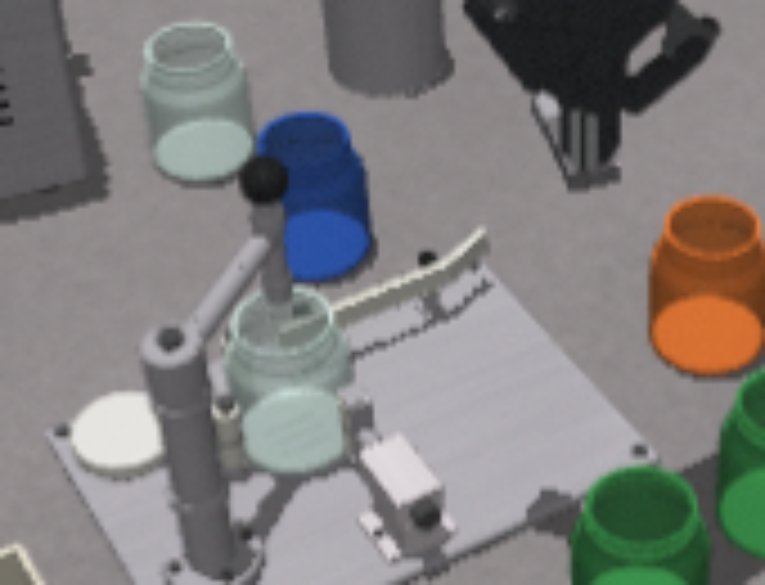

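The jar is upright and centred in the nest to within about 2 mm, with the knob and nozzle above its mouth and the robot clear. Handing in.

```bash
python3 -c "
from workcell import *
print(job_done())"
```

```text
the job is handed in; nothing more can be done
None
```

I nudged the jar to the rail, slid it past the keeper until it was home in the nest, and pressed it there. Then I swung the spout over its mouth, backed the arm clear and handed the job in at about 21.5 s.

- **Jar push:** passing the keeper and the side roller read at most about 5 N. I held the final press at 8 to 9.3 N along the push direction. No reading on the jar went over about 11 N.
- **Spout:** I pushed the knob up to its stop until it read about 10 N and moved no further.
- **Final pictures:** both cameras' depth data put the jar's rim and the knob within about 2 mm (top) and 5 mm (scene) of the nest centre. The jar stands upright against the rollers, and nothing else in the close-up has moved. I did not measure the bystanders again.

Some checks did not fully agree:
- **Push height:** the gripper could not get as low as I wanted without its links touching the jar's shoulder. I pushed with the fingertips about 30 to 33 mm above the plate.
- **Upward force:** up to about 6 N of upward force showed while pushing. It eased when I raised the tool but came back during the final press. Counted with the push, the total was about 10 to 11 N.
- **Network position:** after the press, the scene camera's network placed the jar about 13 to 14 mm off. I trusted the depth data and the top camera's final reading instead.

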